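# Return brass weight rods to their grooved rack

## Task

Without spilling its three brass rods, bring the aluminium tray (its top handle is for carrying) to the dock of the wooden rack, set it down flat with its open side facing the grooves and close up to the front stop, and let go. Then take the tray again by its rear bar and tip it up about its front edge so that all the rods roll out and settle fully into the grooves, without the robot touching the rods. Finally lower the tray flat onto the dock, still close to the stop, let go, and leave the other things on the bench where they are.

Things in the scene. Friction and masses are not known exactly. Their poses are not given: they have to be found in the camera images.
- station: Wooden rack fixed to the bench, 320 x 156 mm: dock, then grooves. Origin at bench height under the middle of the dock's stop face; x (level) = rolling direction, z up. Dock: flat, 66 mm high, from x -152 mm to the stop at 0 (8 mm high), between side rails 12 mm high, 122 mm apart inside (x -144 to -10). From the stop's top edge the grooved part slopes down along +x at 0.20 rad, 166 mm long.
- rack (a point): Middle of the sloping grooved top (81 mm ahead of the stop face, 57.5 mm above the bench): x down the slope, y across, z square to it. 4 grooves along y, 27 wide, 24 deep, 8 mm lands between, centred at x -44, -9, 26, 61 mm. 126 mm clear between 20 mm side walls. A rod in a groove is flush with the lands (its centre at z -12 mm), so the next rolls on over it.
- carry_handle (a point): Centre of the tray's black top handle: a bar 12 mm thick (x), 14 high, 114 long (y), its centre 99 mm above the tray's underside and 88 mm behind its front edge, about over the loaded tray's centre of mass. Axes are the tray's: x to its open front, z up.
- rear_bar_mid (a point): Middle of the tray's rear bar: round steel, 10 mm diameter, 96 mm long along y between two slanting struts, 85 mm above the tray's underside, 180 mm behind its front edge, 92 mm behind the top handle, 42 mm clear of the rear wall. Axes are the tray's. Free space beneath it.
- rear_bar: The rear bar with its two struts, fixed to the tray; origin at the centre of the tray's underside, x to the open front, z up.
- carrier_toe (a point): Middle of the tray's lower front edge, about which it is tipped; axes are the tray's (x to the open front). Tray floor: rises to the front at 0.20, 0.15, then 0.10 rad, so the rods rest against the rear wall. Tipped nose-down slowly (0.15 rad/s) they leave one by one between 0.15 and 0.30 rad; by 0.38 it is empty. Quick tipping can jam or skew them.
- carrier: The tray: aluminium, 140 mm long (x), 114 mm wide (y), side and rear walls 50 mm high, open in front (+x), with a top handle and a rear bar; about 0.66 kg loaded. Origin at the centre of its underside.
- rod0_mid (a point): Centre of a brass rod with round ends, 24 mm diameter, 100 mm long along its own x axis, about 0.11 kg; it starts in the tray, lying across it.
- rod1_mid (a point): Centre of a brass rod with round ends, 24 mm diameter, 100 mm long along its own x axis, about 0.11 kg; it starts in the tray, lying across it.
- rod2_mid (a point): Centre of a brass rod with round ends, 24 mm diameter, 100 mm long along its own x axis, about 0.11 kg; it starts in the tray, lying across it.
- brush_jar: White jar with brushes, 72 mm wide, jar 95 mm and brushes about 200 mm high; origin under its centre. A bystander.
- paste_jar: Glass paste jar, 68 mm wide, 75 mm high; origin under its centre. A bystander.
- spatula: Spatula, 200 mm long along x, lying flat; origin under it. A bystander.
- block: Grey covered weight block, 110 x 70 x 35 mm; origin under its centre. A bystander.
There are look-alikes about, which are no part of the job. Several things have the shape of the carrier; the one meant has the colours described above.

How it is judged:
By the outcome, as a careful person would: the job done as asked, in the order asked, and still so for the second after the job is handed in, with the robot touching nothing.
It also fails if it takes over 69 s, if anything falls off the work surface, if the arm or the gripper's body presses on something with over 40 N, if the wrist force passes 120 N, or if a joint passes its speed limit or range.

## Robot

A 6-joint arm with a two-finger parallel gripper is mounted at the origin on the work surface. World frame = base frame: x ahead of the robot, y to its left, z up, the work surface at z = 0. Lengths are in m, angles in rad, forces in N, time in s.
With the tool pointing down it reaches from about 0.275 to 0.825 m from the base axis. Payload 5.2 kg.
Tool frame: the origin (TCP) lies at the very end of the fingers, on their centre line; the grasp point (between the pads) lies 19 mm behind it (ctrl.hold_point_z is the distance from the TCP to the grasp point, in m); z points along the fingers, y is the line along which they close (so a half turn about z gives the same grasp; the last joint's range is limited). The gripper opens to 93 mm and grips with 3 to 60 N. Pads are 15 mm wide; open, the fingers measure 128 mm over their backs; the gripper's body (75 mm by 188 mm) begins 65 mm behind the grasp point.
Start: joints at [1.054, 0.259, 1.535, -0, 1.348, -0.203], TCP at [0.17, 0.523, 0.219] pointing down, gripper open.
Joint ranges: [-3.14, 3.14], [-0.91, 2.08], [0.19, 2.58], [-1.22, 4.36], [0.22, 2.71], [-3.12, 3.12]. Speed limits (rad/s): [2.57, 2.57, 3.14, 3.14, 3.14, 3.14].

## Interface

Orientations are given as a rotation vector (axis times angle).
In Python, from bench import ctrl gives the robot as it stands.
- The arm moves only by the tool step_arm, never from a script. Its arguments are lists of equal length, an entry for each row: "translation": the shift along the tool's x, y, z scaled (see below), a list of three; "angular": the turn, a rotation vector about the tool's x, y, z scaled (see below), a list of three; "gripper": the closure, from 0 (fully open) to 1 (shut). A call has exactly 10 rows; each row shifts and turns the commanded pose from where the row before left it, along the tool's axes as they then stand; what a row does not reach is not made up. The controller multiplies each number of a shift by 0.02 m and each number of a turn by 8 degrees. A row lasts 1/10 s, in which the tool goes at most 50 mm and 8.59 degrees, less where a joint would pass 70% of its speed; a pose out of reach is approached as far as the arm can. A call with a number of a shift or a turn outside -1 to 1 is refused whole. A call with a gripper value outside its range is refused whole. The fingers move at their own pace and stop on an object; "force" is the grip in N (left out, the last holds). Time passes only in rows, so rows that do not move let the fingers close, or fill a call up. It gives the time, the measured TCP pose, the force, the opening and the grip force at its end, in the units of the state.
- ctrl.observe(): the state, without advancing time (a new reading comes with each control period).
- ctrl.read_camera(name): name is "scene" or "top" or "wrist"; returns a dict with "img" (420x560x3 uint8, red, green, blue), "camera_matrix" (3x3 intrinsics, pixels), "view" (4x4, takes a point from world to camera coordinates); the wrist camera has in their place "T_tool_cam" (4x4, takes a point from camera to tool coordinates, whose origin is the TCP and whose axes are the flange's). Camera axes: x right, y down, z forward; pixel columns grow to the right and rows downward; lengths in m; the calibration is good to about 2 mm. A picture is of the moment at which its call begins: read the wrist's pose just before it. There is no depth.
- ctrl.finish_job(): hands the job in; it is judged then, once.
The state is a dict: "time": time; "qpos": joint angles; "dq": joint speeds; "tau": joint torques, N m; "eef_pos": TCP position; "eef_rot": TCP orientation; "force": force on the tool from outside, world axes, zero at the start; "ft_torque": the same for the moment, N m; "gripper_width": finger opening in m; "finger_force": force on a finger pad.
Only numpy, scipy, OpenCV 4.12 (cv2) and the standard library are available. Lean on these libraries where they do the work, as an engineer would, in place of code of your own. Each camera call takes 0.05 s, during which the arm holds its last target. There are 200 camera calls.

## Working session

There is one attempt and no reset: what is moved stays moved. The work goes in short steps, Python scripts to look and compute and a tool call to move; the robot and the scene stay as the last step left them, time stands still between calls to the robot, and variables do not carry over. Pictures are saved under pics/ and viewed, at most 10 in all, crops included, and the job is handed in when it is done.

Besides the shell and the picture viewer there is one more tool, called after "Call:" as name(argument=value, ...) on one line, values as JSON. step_arm: Moves the arm, as the interface text tells. Its arguments: {"type":"object","properties":{"translation":{"type":"array","items":{"type":"array","items":{"type":"number"}}},"angular":{"type":"array","items":{"type":"array","items":{"type":"number"}}},"gripper":{"type":"array","items":{"type":"number"}},"force":{"type":"number"}},"required":["translation","angular","gripper"]}

```bash
mkdir -p pics; python3 - <<'E'
from bench import ctrl
import cv2,numpy as np
s=ctrl.observe();print(s)
for n in("scene","top"):
    c=ctrl.read_camera(n);cv2.imwrite(f"pics/{n}0.png",c["img"][:,:,::-1]);np.savez(f"{n}0.npz",**c)
    print(n,c["camera_matrix"].tolist(),np.round(c["view"],4).tolist())
print(ctrl.hold_point_z)
E
```

```text
{'time': 0.0, 'qpos': array([ 1.05418470e+00,  2.59310189e-01,  1.53606692e+00, -1.01285696e-05,
        1.34797764e+00, -2.02784865e-01]), 'dq': array([-1.01063483e-03, -1.70457371e-04, -4.85683571e-04,  8.51575608e-04,
       -8.17612148e-06,  7.38613774e-04]), 'tau': array([ 1.44402009e-03, -4.37317085e+01, -2.84005022e+01,  7.19265291e-02,
        4.14261734e-02, -1.35196783e-04]), 'eef_pos': array([0.16948937, 0.52267217, 0.21784184]), 'eef_rot': array([-4.90838361e-01, -3.10239210e+00,  2.59570649e-03]), 'force': array([-0.58626443, -0.06231178,  0.18036342]), 'ft_torque': array([-0.04272157,  0.00471857,  0.00663753]), 'finger_force': 0.0, 'gripper_width': 0.09308681592698716}
scene [[498.57228685618554, 0.0, 279.81245206777425], [0.0, 498.57228685618554, 206.06531552517734], [0.0, 0.0, 1.0]] [[0.7504, 0.6609, -0.0126, -0.355], [0.5128, -0.594, -0.6198, -0.1926], [-0.4172, 0.4586, -0.7846, 1.6307], [0.0, 0.0, 0.0, 1.0]]
top [[431.5754735550629, 0.0, 277.3173935253139], [0.0, 431.5754735550629, 206.8592729004035], [0.0, 0.0, 1.0]] [[0.03, -0.9995, 0.0059, -0.0309], [-0.9778, -0.0306, -0.2071, 0.4795], [0.2072, 0.0005, -0.9783, 1.1007], [0.0, 0.0, 0.0, 1.0]]
0.0188
```

View pics/scene0.png

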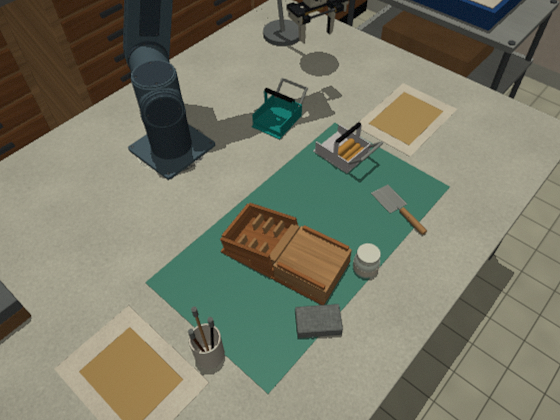

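View pics/top0.png

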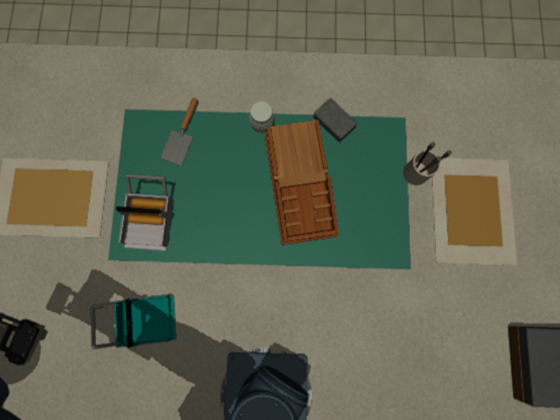

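The candidates for the carrier are the silver tray at top (147,220), the teal tray at top (145,320) and the dark thing at top (20,340). The silver one holds brass rods, so it fits; I'll confirm it in an enlarged crop, together with the rack.

```bash
python3 - <<'E'
import cv2,numpy as np
t=cv2.imread("pics/top0.png");s=cv2.imread("pics/scene0.png")
f=lambda im,x,y,w,h:cv2.resize(im[y:y+h,x:x+w],(400,300),interpolation=cv2.INTER_CUBIC)
o=np.vstack([np.hstack([f(t,95,165,120,90),f(t,235,115,180,135)]),np.hstack([f(s,295,110,100,75),f(s,205,195,160,120)])])
cv2.imwrite("pics/crop1.png",o)
E
```

```text
(no output)
```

View pics/crop1.png

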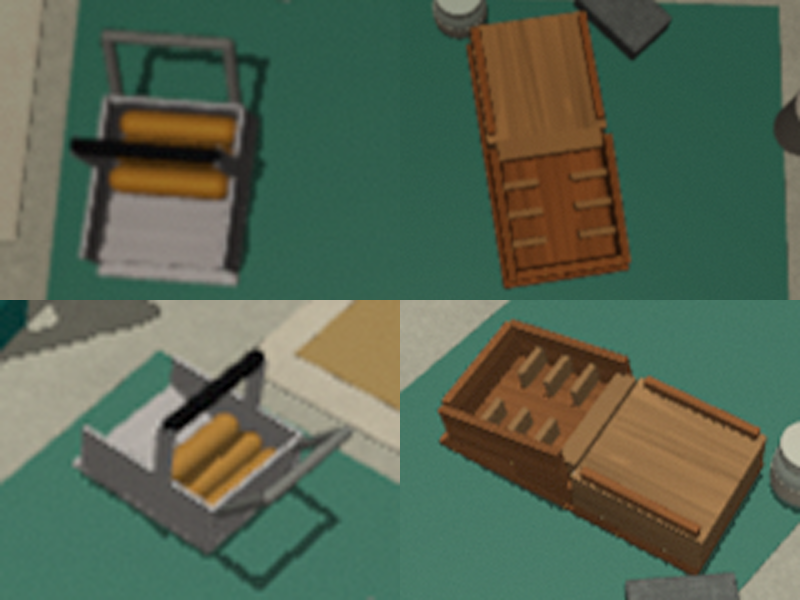

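The silver tray holds the brass rods and its open front faces the robot (crop top-left). The rack's plain dock is the far half and the pegged groove half is nearer the robot, so the rolling direction points towards the robot.

```bash
cat > h.py <<'E'
import numpy as np,cv2
from scipy.spatial.transform import Rotation as R
def ray(K,V,uv,z):
    "world point at height z seen at pixel uv; V world->cam"
    Rm,t=V[:3,:3],V[:3,3]; c=-Rm.T@t
    d=Rm.T@np.linalg.inv(K)@[uv[0],uv[1],1]
    return c+d*(z-c[2])/d[2]
def proj(K,V,p):
    q=V[:3,:3]@np.asarray(p)+V[:3,3]; q=K@q; return q[:2]/q[2]
def wrist(ctrl,name):
    "picture with world->cam view from the wrist camera"
    s=ctrl.observe(); c=ctrl.read_camera("wrist")
    T=np.eye(4);T[:3,:3]=R.from_rotvec(s["eef_rot"]).as_matrix();T[:3,3]=s["eef_pos"]
    V=np.linalg.inv(T@c["T_tool_cam"]); K=c["camera_matrix"]
    cv2.imwrite(f"pics/{name}.png",c["img"][:,:,::-1]); np.savez(f"{name}.npz",K=K,V=V)
    return s,c
E
python3 - <<'E'
from h import *
t=np.load("top0.npz");s=np.load("scene0.npz")
T=lambda u,z,o=(95,165),k=.3:np.round(ray(t["camera_matrix"],t["view"],(o[0]+u[0]*k,o[1]+u[1]*k),z),4)
S=lambda u,z,o=(205,195),k=.4:np.round(ray(s["camera_matrix"],s["view"],(o[0]+u[0]*k,o[1]+u[1]*k),z),4)
print("handle",T((75,147),.099),T((222,155),.099)," bar",T((105,37),.085),T((235,42),.085))
r=((235,115),.45)
print("handle S",S((168,425),.099,(295,110),.25),S((258,357),.099,(295,110),.25))
print("dock rear corners",T((470,32),.07,*r),T((588,12),.07,*r))
print("stop edge",T((500,141),.074,*r),T((604,122),.074,*r))
print("S stop",S((577,470),.074),S((636,378),.074),"rear",S((697,568),.066),S((765,450),.066))
E
```

```text
handle [0.4514 0.3899 0.099 ] [0.4486 0.2774 0.099 ]  bar [0.5428 0.381  0.085 ] [0.542  0.2788 0.085 ]
handle S [0.6213 0.0632 0.099 ] [0.6323 0.1495 0.099 ]
dock rear corners [ 0.7065 -0.4715  0.07  ] [ 0.7376 -0.6189  0.07  ]
stop edge [ 0.5674 -0.4986  0.074 ] [ 0.595  -0.6251  0.074 ]
S stop [ 1.045  -0.1402  0.074 ] [ 1.0423 -0.033   0.074 ] rear [ 1.1608 -0.1423  0.066 ] [ 1.1592 -0.0137  0.066 ]
```

```bash
python3 - <<'E'
from h import *
t=np.load("top0.npz");s=np.load("scene0.npz")
T=lambda u,z,o=(95,165),k=.3:np.round(ray(t["camera_matrix"],t["view"],(o[0]+u[0]*k,o[1]+u[1]*k),z),4)
S=lambda u,z,o=(205,75),k=.4:np.round(ray(s["camera_matrix"],s["view"],(o[0]+u[0]*k,o[1]+u[1]*k),z),4)
print("handle S",S((168,425),.099,(295,35),.25),S((258,357),.099,(295,35),.25))
r=((55,115),.45)
print("dock rear corners",T((470,32),.07,*r),T((588,12),.07,*r))
print("stop edge",T((500,141),.074,*r),T((604,122),.074,*r))
r=((45,75),.4)
print("S stop",S((577,470),.074,*r),S((636,378),.074,*r),"rear",S((697,568),.066,*r),S((765,450),.066,*r))
E
```

```text
handle S [0.4497 0.2884 0.099 ] [0.4571 0.3931 0.099 ]
dock rear corners [0.6906 0.0197 0.07  ] [ 0.7215 -0.1247  0.07  ]
stop edge [ 0.5523 -0.021   0.074 ] [ 0.5798 -0.1448  0.074 ]
S stop [ 0.5843 -0.1402  0.074 ] [ 0.5555 -0.0128  0.074 ] rear [ 0.742  -0.1434  0.066 ] [0.7114 0.0085 0.066 ]
```

```bash
cat >> h.py <<'E'
def down(heading,flip=1):
    "tool straight down, tool y along heading (world angle)"
    y=flip*np.array([np.cos(heading),np.sin(heading),0]); z=np.array([0,0,-1.]); return np.c_[np.cross(y,z),y,z]
def plan(s,pos,Rt,n):
    "constant row (shift, turn) in controller units reaching the TCP pose in n rows"
    R0=R.from_rotvec(s["eef_rot"]); w=(R0.inv()*R.from_matrix(Rt)).as_rotvec()/n
    A=sum(R.from_rotvec(w*i).as_matrix() for i in range(n))
    t=np.linalg.solve(A,R0.as_matrix().T@(np.asarray(pos)-s["eef_pos"]))
    return np.round(t/.02,2),np.round(w/np.radians(8),2)
E
python3 - <<'E'
from h import *
from bench import ctrl
s=ctrl.observe();c=ctrl.read_camera("wrist")
print(np.round(R.from_rotvec(s["eef_rot"]).as_matrix(),3).tolist(),np.round(c["T_tool_cam"],3).tolist(),c["camera_matrix"][0].round())
for h in(np.pi+.2,np.pi-.05):
  for f in(1,-1):
    print(h,f,plan(s,[.62,-.07,.38],down(h,f),30),plan(s,[.452,.336,.26],down(h,f),20))
E
```

```text
[[-0.951, 0.309, -0.001], [0.309, 0.951, -0.001], [0.0, -0.002, -1.0]] [[0.0, -0.961, -0.276, 0.077], [1.0, 0.0, 0.001, 0.0], [-0.001, -0.276, 0.961, -0.165], [0.0, 0.0, 0.0, 1.0]] [293.   0. 275.]
3.3415926535897933 1 (array([ 0.07, -1.5 , -0.27]), array([-0. , -0. , -0.5])) (array([-0.31, -0.97, -0.1 ]), array([-0.  , -0.  , -0.75]))
3.3415926535897933 -1 (array([-1.29, -0.13, -0.27]), array([-0.  ,  0.  ,  0.25])) (array([-0.86,  0.2 , -0.11]), array([-0.  ,  0.  ,  0.38]))
3.0915926535897933 1 (array([-0.11, -1.43, -0.27]), array([-0.  , -0.  , -0.44])) (array([-0.41, -0.89, -0.1 ]), array([-0.  , -0.  , -0.66]))
3.0915926535897933 -1 (array([-1.33,  0.03, -0.27]), array([-0.  ,  0.  ,  0.31])) (array([-0.85,  0.31, -0.11]), array([-0.  ,  0.  ,  0.47]))
```

```bash
python3 - <<'E'
from h import *
from bench import ctrl
s=ctrl.observe()
print(plan(s,[.57,.08,.28],down(.2),30))
E
```

```text
(array([-1.04, -0.01, -0.1 ]), array([-0.  ,  0.  ,  0.25]))
```

Call:
step_arm(translation=[[-1, 0, -0.1], [-1, 0, -0.1], [-1, 0, -0.1], [-1, 0, -0.1], [-1, 0, -0.1], [-1, 0, -0.1], [-1, 0, -0.1], [-1, 0, -0.1], [-1, 0, -0.1], [-1, 0, -0.1]], angular=[[0, 0, 0.25], [0, 0, 0.25], [0, 0, 0.25], [0, 0, 0.25], [0, 0, 0.25], [0, 0, 0.25], [0, 0, 0.25], [0, 0, 0.25], [0, 0, 0.25], [0, 0, 0.25]], gripper=[0, 0, 0, 0, 0, 0, 0, 0, 0, 0])

```text
time: 1.15
eef_pos: [0.3476, 0.4323, 0.2384]
eef_rot: [-1.024, -2.97, 0.001]
force: [-0.5, 0.5, 0.4]
gripper_width: 0.0929
finger_force: 0.0
```

Call:
step_arm(translation=[[-1, 0, -0.1], [-1, 0, -0.1], [-1, 0, -0.1], [-1, 0, -0.1], [-1, 0, -0.1], [-1, 0, -0.1], [-1, 0, -0.1], [-1, 0, -0.1], [-1, 0, -0.1], [-1, 0, -0.1]], angular=[[0, 0, 0.25], [0, 0, 0.25], [0, 0, 0.25], [0, 0, 0.25], [0, 0, 0.25], [0, 0, 0.25], [0, 0, 0.25], [0, 0, 0.25], [0, 0, 0.25], [0, 0, 0.25]], gripper=[0, 0, 0, 0, 0, 0, 0, 0, 0, 0])

```text
time: 2.15
eef_pos: [0.4831, 0.2867, 0.2583]
eef_rot: [-1.524, -2.746, 0.001]
force: [-0.1, -0.4, 1.1]
gripper_width: 0.0929
finger_force: 0.0
```

Call:
step_arm(translation=[[-1, 0, -0.1], [-1, 0, -0.1], [-1, 0, -0.1], [-1, 0, -0.1], [-1, 0, -0.1], [-1, 0, -0.1], [-1, 0, -0.1], [-1, 0, -0.1], [0, 0, 0], [0, 0, 0]], angular=[[0, 0, 0.25], [0, 0, 0.25], [0, 0, 0.25], [0, 0, 0.25], [0, 0, 0.25], [0, 0, 0.25], [0, 0, 0.25], [0, 0, 0.25], [0, 0, 0], [0, 0, 0]], gripper=[0, 0, 0, 0, 0, 0, 0, 0, 0, 0])

```text
time: 3.15
eef_pos: [0.5502, 0.1429, 0.2743]
eef_rot: [-1.89, -2.508, 0.0]
force: [-0.0, 0.4, 0.4]
gripper_width: 0.0931
finger_force: 0.0
```

```bash
python3 - <<'E'
from h import *
from bench import ctrl
s,c=wrist(ctrl,"w1"); print(s["time"],s["eef_pos"],s["eef_rot"],s["qpos"])
im=cv2.imread("pics/w1.png");cv2.imwrite("pics/w1b.png",cv2.resize(im,(800,600),interpolation=cv2.INTER_CUBIC))
E
```

```text
3.15 [0.55016239 0.14285851 0.27432422] [-1.89015751e+00 -2.50828496e+00  1.12442461e-04] [ 5.75376788e-02  2.62331878e-01  1.39464618e+00  5.04749116e-04
  1.48531838e+00 -2.21743414e-01]
```

View pics/w1b.png

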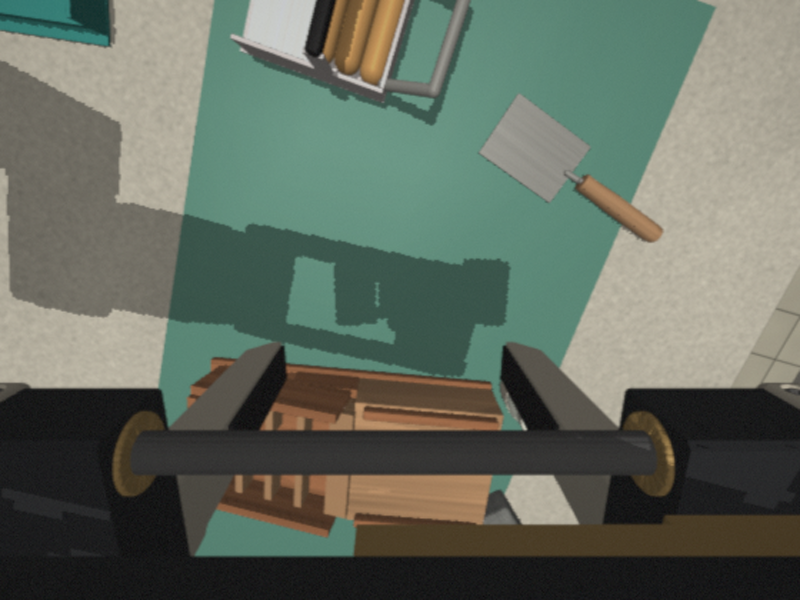

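The wrist view shows the tray at the top (345,50) and the dock in the lower middle, seen past the fingers (350–500, 400–520). I'll enlarge the dock.

```bash
python3 - <<'E'
import cv2
im=cv2.imread("pics/w1.png")[255:375,220:380];cv2.imwrite("pics/c2.png",cv2.resize(im,(800,600),interpolation=cv2.INTER_CUBIC))
E
```

```text
(no output)
```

View pics/c2.png

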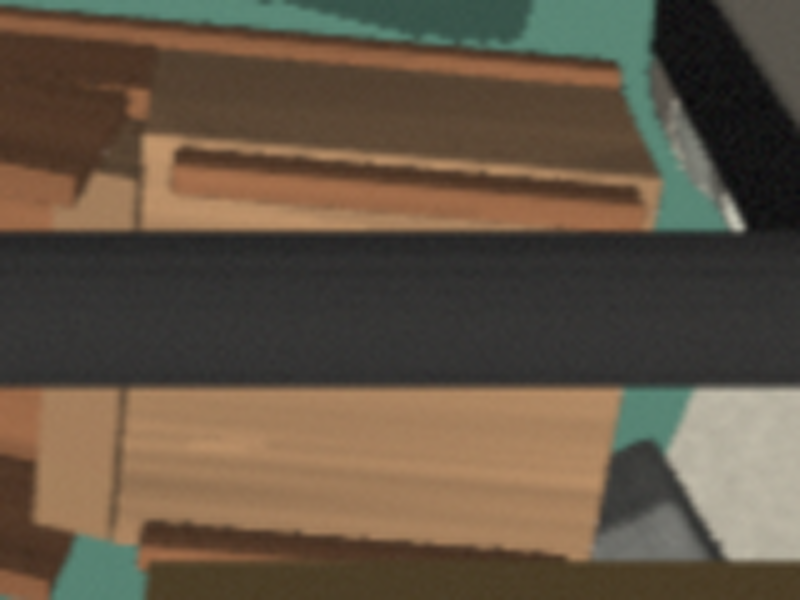

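```bash
python3 - <<'E'
from h import *
from scipy.optimize import least_squares
d=np.load("w1.npz")
px=lambda u:np.array([220+u[0]/5,255+u[1]/5])
# (pixel, known x, known y, z) None = free
L=[((146,132),0,-.078,.066),((660,178),-.152,-.078,.066),((128,390),0,None,.07),((114,530),0,None,.07),
((622,390),-.152,None,.066),((597,557),-.152,None,.066),((172,192),-.010,-.061,.078),((400,212),None,-.061,.078),((640,232),-.144,-.061,.078),
((145,520),-.010,.061,.066),((350,536),None,.061,.066),((560,553),None,.061,.066)]
def res(p,show=0):
    c,s=np.cos(p[2]),np.sin(p[2]);o=[]
    for u,x,y,z in L:
        w=ray(d["K"],d["V"],px(u),z)[:2]-p[:2]; q=np.array([c*w[0]+s*w[1],-s*w[0]+c*w[1]])
        if x is not None:o.append(q[0]-x)
        if y is not None:o.append(q[1]-y)
    return np.array(o)
r=least_squares(res,[.568,-.08,np.pi+.2],loss="soft_l1",f_scale=.002);print(r.x,r.x[2]-np.pi);print(np.round(res(r.x)*1e3,1))
# tray: handle from full 800x600 coordinates: bar end & rear-bar corner
f=lambda u,z:np.round(ray(d["K"],d["V"],np.array(u)*.7,z),4)
print(f((436,90),.085),f((466,0),.085),f((318,52),.106))
E
```

```text
[ 0.56558639 -0.07509715  3.3323232 ] 0.1907305464447555
[-1.5  3.6  2.   5.1 -1.9 -0.7  1.7 -0.  -0.5 -2.3 -1.7  1.  -1.4  0.1
 -0.3  0.   0.6]
[0.5428 0.2876 0.085 ] [0.5457 0.3509 0.085 ] [0.4541 0.2838 0.106 ]
```

```bash
python3 - <<'E'
from h import *
from bench import ctrl
s=ctrl.observe()
print(plan(s,[.454,.336,.16],down(-.045),15))
E
```

```text
(array([ 0.68, -0.24,  0.38]), array([-0.  , -0.  ,  0.16]))
```

Call:
step_arm(translation=[[0.68, -0.24, 0.38], [0.68, -0.24, 0.38], [0.68, -0.24, 0.38], [0.68, -0.24, 0.38], [0.68, -0.24, 0.38], [0.68, -0.24, 0.38], [0.68, -0.24, 0.38], [0.68, -0.24, 0.38], [0.68, -0.24, 0.38], [0.68, -0.24, 0.38]], angular=[[0, 0, 0.16], [0, 0, 0.16], [0, 0, 0.16], [0, 0, 0.16], [0, 0, 0.16], [0, 0, 0.16], [0, 0, 0.16], [0, 0, 0.16], [0, 0, 0.16], [0, 0, 0.16]], gripper=[0, 0, 0, 0, 0, 0, 0, 0, 0, 0])

```text
time: 4.2
eef_pos: [0.4778, 0.2695, 0.1983]
eef_rot: [-2.157, -2.284, 0.0]
force: [0.6, -0.1, 0.3]
gripper_width: 0.0931
finger_force: 0.0
```

Call:
step_arm(translation=[[0.68, -0.24, 0.38], [0.68, -0.24, 0.38], [0.68, -0.24, 0.38], [0.68, -0.24, 0.38], [0.68, -0.24, 0.38], [0, 0, 0], [0, 0, 0], [0, 0, 0], [0, 0, 0], [0, 0, 0]], angular=[[0, 0, 0.16], [0, 0, 0.16], [0, 0, 0.16], [0, 0, 0.16], [0, 0, 0.16], [0, 0, 0], [0, 0, 0], [0, 0, 0], [0, 0, 0], [0, 0, 0]], gripper=[0, 0, 0, 0, 0, 0, 0, 0, 0, 0])

```text
time: 5.2
eef_pos: [0.4546, 0.3352, 0.1611]
eef_rot: [2.283, 2.158, 0.001]
force: [0.4, 0.5, 0.3]
gripper_width: 0.0934
finger_force: 0.0
```

```bash
python3 - <<'E'
from h import *
from bench import ctrl
s,c=wrist(ctrl,"w2"); print(s["time"],s["eef_pos"],s["eef_rot"])
im=cv2.imread("pics/w2.png");cv2.imwrite("pics/w2b.png",cv2.resize(im,(800,600),interpolation=cv2.INTER_CUBIC))
E
```

```text
5.2 [0.45463442 0.33517626 0.16106241] [2.28252808e+00 2.15817901e+00 9.67859571e-04]
```

View pics/w2b.png

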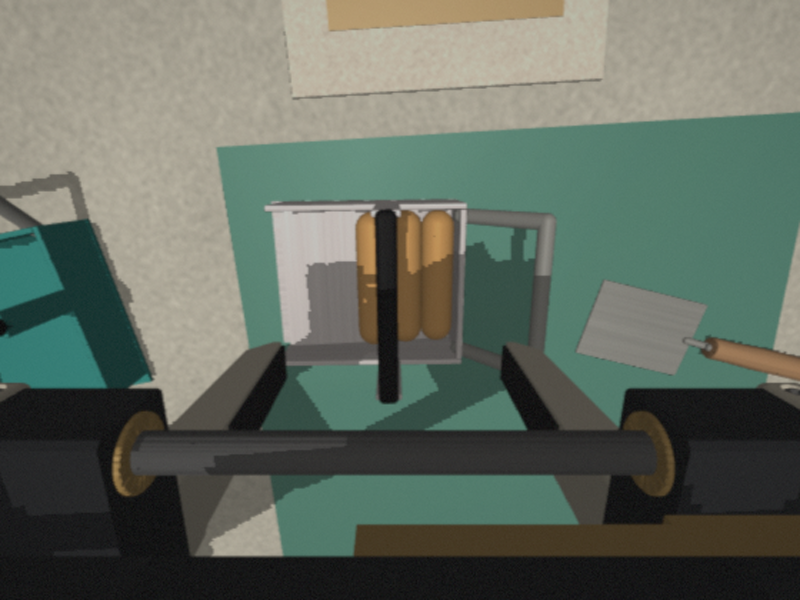

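The handle runs from (387,211) to (389,401), well between the fingers, and the three rods rest against the rear wall.

```bash
python3 - <<'E'
from h import *
from bench import ctrl
d=np.load("w2.npz");s=ctrl.observe()
f=lambda u,z:ray(d["K"],d["V"],np.array(u)*.7,z)
a,b=f((387,211),.106),f((389.5,401),.106);print(a,b,np.hypot(*(a-b)[:2]),"bar",f((545,217),.088),f((537,330),.088))
h=np.arctan2(*(a-b)[1::-1])-np.pi/2;m=(a+b)/2;print(m,h)
print(plan(s,[m[0],m[1],.081],down(h),8))
E
```

```text
[0.45469495 0.395203   0.106     ] [0.44962287 0.2853463  0.106     ] 0.10997372674657563 bar [0.54258249 0.38557247 0.088     ] [0.54076173 0.31809832 0.088     ]
[0.45215891 0.34027465 0.106     ] -0.04613715658262563
(array([ 0.03, -0.02,  0.5 ]), array([ 0.  , -0.  , -0.01]))
```

Call:
step_arm(translation=[[0.03, -0.02, 0.5], [0.03, -0.02, 0.5], [0.03, -0.02, 0.5], [0.03, -0.02, 0.5], [0.03, -0.02, 0.5], [0.03, -0.02, 0.5], [0.03, -0.02, 0.5], [0.03, -0.02, 0.5], [0, 0, 0], [0, 0, 0]], angular=[[0, 0, 0], [0, 0, 0], [0, 0, 0], [0, 0, 0], [0, 0, 0], [0, 0, 0], [0, 0, 0], [0, 0, 0], [0, 0, 0], [0, 0, 0]], gripper=[0, 0, 0, 0, 0, 0, 0, 0, 0, 0])

```text
time: 6.25
eef_pos: [0.4512, 0.3405, 0.0804]
eef_rot: [-2.282, -2.159, 0.001]
force: [0.5, 0.2, 0.6]
gripper_width: 0.093
finger_force: 0.0
```

Call:
step_arm(translation=[[0, 0, 0], [0, 0, 0], [0, 0, 0], [0, 0, 0], [0, 0, 0], [0, 0, 0], [0, 0, 0], [0, 0, 0], [0, 0, 0], [0, 0, 0]], angular=[[0, 0, 0], [0, 0, 0], [0, 0, 0], [0, 0, 0], [0, 0, 0], [0, 0, 0], [0, 0, 0], [0, 0, 0], [0, 0, 0], [0, 0, 0]], gripper=[0.5, 0.7, 0.85, 1, 1, 1, 1, 1, 1, 1], force=35)

```text
time: 7.25
eef_pos: [0.4513, 0.3405, 0.0806]
eef_rot: [-2.282, -2.159, 0.0]
force: [0.0, 0.7, -0.4]
gripper_width: 0.0177
finger_force: 0.0
```

Call:
step_arm(translation=[[0, 0, 0], [0, 0, 0], [0, 0, 0], [0, 0, 0], [0, 0, -0.2], [0, 0, -0.4], [0, 0, -0.6], [0, 0, -0.6], [0, 0, -0.6], [0, 0, -0.6]], angular=[[0, 0, 0], [0, 0, 0], [0, 0, 0], [0, 0, 0], [0, 0, 0], [0, 0, 0], [0, 0, 0], [0, 0, 0], [0, 0, 0], [0, 0, 0]], gripper=[1, 1, 1, 1, 1, 1, 1, 1, 1, 1], force=45)

```text
time: 8.25
eef_pos: [0.4515, 0.3406, 0.1421]
eef_rot: [2.282, 2.159, 0.001]
force: [-0.0, -0.2, -6.2]
gripper_width: 0.0114
finger_force: 45.0
```

```bash
python3 - <<'E'
from h import *
from bench import ctrl
s=ctrl.observe();print(s["force"],s["finger_force"],s["eef_pos"],s["gripper_width"])
th=3.3323
p=np.array([.5656,-.0751])-.094*np.array([np.cos(th),np.sin(th)]);print(p)
print(plan(s,[p[0],p[1],.215],down(th-np.pi),30))
E
```

```text
[-0.0252728  -0.20305861 -6.15415733] 44.980173110961914 [0.45145684 0.3406226  0.1421356 ] 0.011398583738079976
[ 0.65789582 -0.05728197]
(array([-0.69,  0.3 , -0.12]), array([ 0.  , -0.  , -0.06]))
```

Call:
step_arm(translation=[[-0.25, 0.1, -0.36], [-0.5, 0.2, -0.36], [-0.75, 0.33, -0.36], [-0.75, 0.33, -0.36], [-0.75, 0.33, -0.36], [-0.75, 0.33, -0.36], [-0.75, 0.33, -0.36], [-0.75, 0.33, -0.36], [-0.75, 0.33, -0.36], [-0.75, 0.33, -0.36]], angular=[[0, 0, -0.06], [0, 0, -0.06], [0, 0, -0.06], [0, 0, -0.06], [0, 0, -0.06], [0, 0, -0.06], [0, 0, -0.06], [0, 0, -0.06], [0, 0, -0.06], [0, 0, -0.06]], gripper=[1, 1, 1, 1, 1, 1, 1, 1, 1, 1])

```text
time: 9.25
eef_pos: [0.5082, 0.2031, 0.2129]
eef_rot: [-2.189, -2.253, 0.002]
force: [0.1, 0.5, -7.2]
gripper_width: 0.0113
finger_force: 45.0
```

Call:
step_arm(translation=[[-0.75, 0.33, 0], [-0.75, 0.33, 0], [-0.75, 0.33, 0], [-0.75, 0.33, 0], [-0.75, 0.33, 0], [-0.75, 0.33, 0], [-0.75, 0.33, 0], [-0.75, 0.33, 0], [-0.75, 0.33, 0], [-0.75, 0.33, 0]], angular=[[0, 0, -0.06], [0, 0, -0.06], [0, 0, -0.06], [0, 0, -0.06], [0, 0, -0.06], [0, 0, -0.06], [0, 0, -0.06], [0, 0, -0.06], [0, 0, -0.06], [0, 0, -0.06]], gripper=[1, 1, 1, 1, 1, 1, 1, 1, 1, 1])

```text
time: 10.25
eef_pos: [0.5837, 0.0578, 0.2125]
eef_rot: [-2.093, -2.342, 0.002]
force: [-0.1, -0.3, -6.8]
gripper_width: 0.0112
finger_force: 45.0
```

Call:
step_arm(translation=[[-0.75, 0.33, 0], [-0.75, 0.33, 0], [-0.75, 0.33, 0], [-0.75, 0.33, 0], [-0.75, 0.33, 0], [-0.75, 0.33, 0], [-0.75, 0.33, 0], [-0.5, 0.2, 0], [-0.25, 0.1, 0], [0, 0, 0]], angular=[[0, 0, -0.06], [0, 0, -0.06], [0, 0, -0.06], [0, 0, -0.06], [0, 0, -0.06], [0, 0, -0.06], [0, 0, -0.06], [0, 0, -0.06], [0, 0, -0.06], [0, 0, -0.06]], gripper=[1, 1, 1, 1, 1, 1, 1, 1, 1, 1])

```text
time: 11.25
eef_pos: [0.6528, -0.0526, 0.2124]
eef_rot: [-1.994, -2.428, 0.0]
force: [-0.1, 0.8, -6.5]
gripper_width: 0.0114
finger_force: 45.0
```

```bash
python3 - <<'E'
from h import *
from bench import ctrl
s,c=wrist(ctrl,"w3"); print(s["time"],s["eef_pos"],s["eef_rot"],s["gripper_width"])
im=cv2.imread("pics/w3.png");cv2.imwrite("pics/w3b.png",cv2.resize(im,(800,600),interpolation=cv2.INTER_CUBIC))
th=3.3323
print(plan(s,[.6579,-.0573,.19],down(th-np.pi),10))
E
```

```text
11.25 [ 0.65281    -0.05255802  0.21237364] [-1.99351315e+00 -2.42769071e+00  2.49628094e-04] 0.011425538977624891
(array([-0.03,  0.02,  0.11]), array([-0., -0.,  0.]))
```

View pics/w3b.png

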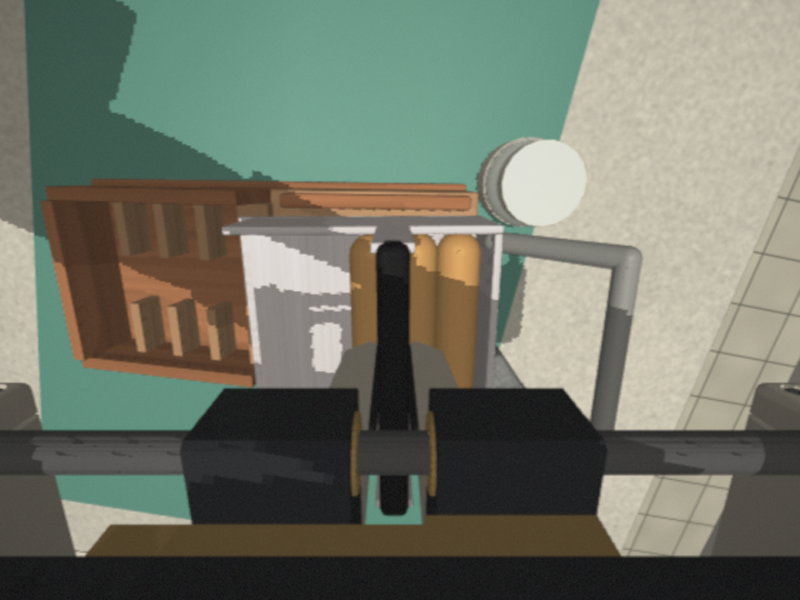

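The tray hangs level over the dock with its rods in place. The near rail's top runs from (280,200) to (472,202), parallel to the tray wall at (225,227)–(500,230). I'll check the lateral offset.

```bash
python3 - <<'E'
from h import *
from bench import ctrl
d=np.load("w3.npz");s=ctrl.observe()
f=lambda u,z:ray(d["K"],d["V"],np.array(u)*.7,z)
th=3.3323;X=np.array([np.cos(th),np.sin(th)]);Y=np.array([-X[1],X[0]]);o=np.array([.5656,-.0751])
st=lambda p:np.round([(p[:2]-o)@X*1e3,(p[:2]-o)@Y*1e3],1)
for u in((281,207),(470,210)):print("rail inner (exp -10/-144,-61)",st(f(u,.078)))
zb=s["eef_pos"][2]+.019-.099
print("underside z",zb,"tcp st",st(s["eef_pos"]))
print("handle end (exp y tcp-57)",st(f((393,241),zb+.106)),st(f((394,515),zb+.106)))
print("wall top edge outer front/rear",st(f((225,233),zb+.05)),st(f((500,236),zb+.05)),st(f((225,220),zb+.05)),st(f((500,225),zb+.05)))
E
```

```text
rail inner (exp -10/-144,-61) [-10.9 -61.6]
rail inner (exp -10/-144,-61) [-143.4  -60.3]
underside z 0.13237912132782514 tcp st [-89.6  -6.4]
handle end (exp y tcp-57) [-89.6 -62.2] [-90.6  49.3]
wall top edge outer front/rear [-11.6 -57.1] [-139.3  -56.4] [-12.2 -63.1] [-138.9  -61.5]
```

Call:
step_arm(translation=[[-0.1, 0.07, 0], [-0.1, 0.07, 0], [-0.1, 0.06, 0], [0, 0, 0.2], [0, 0, 0.4], [0, 0, 0.5], [0, 0, 0.5], [0, 0, 0.5], [0, 0, 0.3], [0, 0, 0.2]], angular=[[0, 0, 0], [0, 0, 0], [0, 0, 0], [0, 0, 0], [0, 0, 0], [0, 0, 0], [0, 0, 0], [0, 0, 0], [0, 0, 0], [0, 0, 0]], gripper=[1, 1, 1, 1, 1, 1, 1, 1, 1, 1])

```text
time: 12.3
eef_pos: [0.6573, -0.0569, 0.1595]
eef_rot: [-1.993, -2.427, 0.001]
force: [-0.5, 0.3, -5.9]
gripper_width: 0.0117
finger_force: 45.0
```

Call:
step_arm(translation=[[0, 0, 0.1], [0, 0, 0.1], [0, 0, 0.1], [0, 0, 0.1], [0, 0, 0.05], [0, 0, 0.05], [0, 0, 0], [0, 0, 0], [0, 0, 0], [0, 0, 0]], angular=[[0, 0, 0], [0, 0, 0], [0, 0, 0], [0, 0, 0], [0, 0, 0], [0, 0, 0], [0, 0, 0], [0, 0, 0], [0, 0, 0], [0, 0, 0]], gripper=[1, 1, 1, 1, 1, 1, 1, 1, 1, 1])

```text
time: 13.3
eef_pos: [0.6577, -0.057, 0.1507]
eef_rot: [1.994, 2.428, 0.0]
force: [0.6, 0.2, -7.3]
gripper_width: 0.0121
finger_force: 45.0
```

Call:
step_arm(translation=[[0, 0, 0.05], [0, 0, 0.05], [0, 0, 0.05], [0, 0, 0.04], [0, 0, 0.02], [0, 0, 0.02], [0, 0, 0], [0, 0, 0], [0, 0, 0], [0, 0, 0]], angular=[[0, 0, 0], [0, 0, 0], [0, 0, 0], [0, 0, 0], [0, 0, 0], [0, 0, 0], [0, 0, 0], [0, 0, 0], [0, 0, 0], [0, 0, 0]], gripper=[1, 1, 1, 1, 1, 1, 1, 1, 1, 1])

```text
time: 14.3
eef_pos: [0.6576, -0.057, 0.1467]
eef_rot: [1.993, 2.428, 0.0]
force: [-5.3, 1.7, 2.9]
gripper_width: 0.0113
finger_force: 45.0
```

Call:
step_arm(translation=[[0, 0, -0.03], [0, -0.04, 0], [0, -0.04, 0], [0, -0.04, 0], [0, -0.04, 0], [0, -0.04, 0], [0, -0.03, 0], [0, 0, 0], [0, 0, 0], [0, 0, 0]], angular=[[0, 0, 0], [0, 0, 0], [0, 0, 0], [0, 0, 0], [0, 0, 0], [0, 0, 0], [0, 0, 0], [0, 0, 0], [0, 0, 0], [0, 0, 0]], gripper=[1, 1, 1, 1, 1, 1, 1, 1, 1, 1])

```text
time: 15.3
eef_pos: [0.6533, -0.0581, 0.1467]
eef_rot: [1.993, 2.427, -0.0]
force: [3.8, -0.6, -3.4]
gripper_width: 0.0117
finger_force: 45.0
```

Call:
step_arm(translation=[[0, -0.03, 0], [0, -0.03, 0], [0, -0.03, 0], [0, -0.03, 0], [0, 0, 0], [0, 0, 0], [0, 0, 0], [0, 0, 0], [0, 0, 0], [0, 0, 0]], angular=[[0, 0, 0], [0, 0, 0], [0, 0, 0], [0, 0, 0], [0, 0, 0], [0, 0, 0], [0, 0, 0], [0, 0, 0], [0, 0, 0], [0, 0, 0]], gripper=[1, 1, 1, 1, 1, 1, 1, 1, 1, 1])

```text
time: 16.3
eef_pos: [0.6522, -0.0586, 0.1475]
eef_rot: [1.992, 2.425, 0.003]
force: [7.0, -0.8, -2.3]
gripper_width: 0.0116
finger_force: 45.0
```

Call:
step_arm(translation=[[0, 0.03, 0], [0, 0.03, 0.02], [0, 0, 0.02], [0, 0, 0], [0, 0, 0], [0, 0, 0], [0, 0, 0], [0, 0, 0], [0, 0, 0], [0, 0, 0]], angular=[[0, 0, 0], [0, 0, 0], [0, 0, 0], [0, 0, 0], [0, 0, 0], [0, 0, 0], [0, 0, 0], [0, 0, 0], [0, 0, 0], [0, 0, 0]], gripper=[1, 1, 1, 0.6, 0.6, 0.6, 0.6, 0.6, 0.6, 0.6])

```text
time: 17.3
eef_pos: [0.6519, -0.0581, 0.1458]
eef_rot: [-1.994, -2.428, 0.0]
force: [-0.6, 0.7, 0.1]
gripper_width: 0.0373
finger_force: 0.0
```

```bash
python3 - <<'E'
from h import *
from bench import ctrl
s=ctrl.observe();print(s["time"],s["eef_pos"],s["force"],s["gripper_width"],s["qpos"])
th=3.3323;X=np.array([np.cos(th),np.sin(th)]);o=np.array([.5656,-.0751]);print((s["eef_pos"][:2]-o)@X)
p=o-.180*X;print(p)
# lift 100 mm first, then plan from there to above the bar (tips above bar top 0.156)
s2=dict(s);s2["eef_pos"]=s["eef_pos"]+[0,0,.06]
print(plan(s2,[p[0],p[1],.175],down(th-np.pi),8))
E
```

```text
17.3 [ 0.65188559 -0.05813708  0.14584532] [-0.61759527  0.71437228  0.06469698] 0.03728580719598396 [-2.59049343e-01  4.95376970e-01  1.36461086e+00 -2.59622702e-05
  1.28175109e+00 -4.54884076e-01]
-0.08793664981199178
[ 0.74233667 -0.04098038]
(array([-0.  ,  0.58,  0.19]), array([-0., -0.,  0.]))
```

Call:
step_arm(translation=[[0, 0, -0.5], [0, 0, -1], [0, 0, -1], [0, 0, -0.5], [0, 0.9, 0], [0, 0.9, 0], [0, 0.9, 0.2], [0, 0.9, 0.5], [0, 0.6, 0.5], [0, 0.44, 0.3]], angular=[[0, 0, 0], [0, 0, 0], [0, 0, 0], [0, 0, 0], [0, 0, 0], [0, 0, 0], [0, 0, 0], [0, 0, 0], [0, 0, 0], [0, 0, 0]], gripper=[0.6, 0.6, 0.6, 0.6, 0.6, 0.6, 0.6, 0.6, 0.6, 0.6])

```text
time: 18.3
eef_pos: [0.7431, -0.0398, 0.1742]
eef_rot: [-1.992, -2.427, 0.002]
force: [-0.1, 0.1, 0.0]
gripper_width: 0.0373
finger_force: 0.0
```

```bash
python3 - <<'E'
from h import *
from bench import ctrl
s,c=wrist(ctrl,"w4"); print(s["time"],s["eef_pos"],s["eef_rot"],s["gripper_width"],s["qpos"])
im=cv2.imread("pics/w4.png");cv2.imwrite("pics/w4b.png",cv2.resize(im,(800,600),interpolation=cv2.INTER_CUBIC))
E
```

```text
18.3 [ 0.74306502 -0.03982622  0.17423348] [-1.99228530e+00 -2.42680898e+00  1.58228795e-03] 0.037327465609967095 [-2.02962041e-01  6.42759020e-01  1.04230480e+00 -7.69222101e-05
  1.45854782e+00 -3.98980550e-01]
```

View pics/w4b.png

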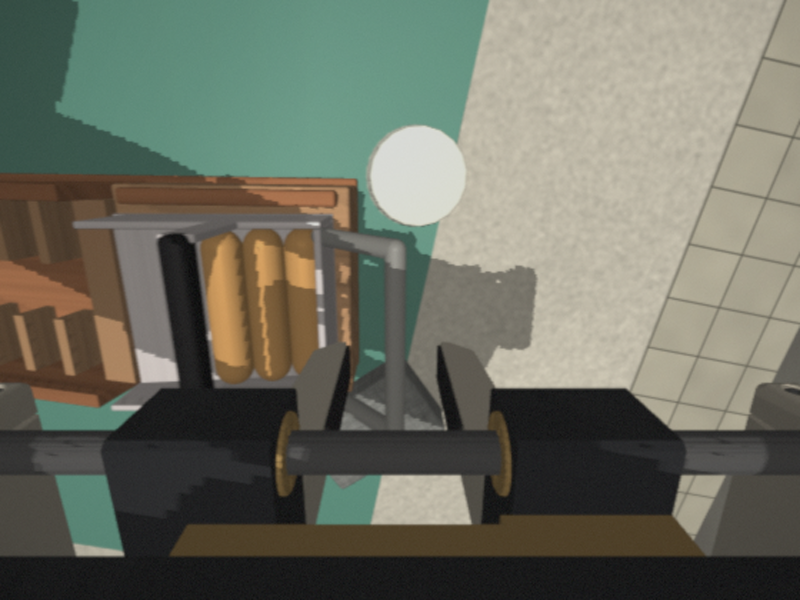

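The rear bar at (397,330) lies centred between the fingers, all the rods are in the tray, and the tray front is up against the stop.

Call:
step_arm(translation=[[0, 0, 0.3], [0, 0, 0.45], [0, 0, 0.45], [0, 0, 0.45], [0, 0, 0.3], [0, 0, 0.15], [0, 0, 0], [0, 0, 0], [0, 0, 0], [0, 0, 0]], angular=[[0, 0, 0], [0, 0, 0], [0, 0, 0], [0, 0, 0], [0, 0, 0], [0, 0, 0], [0, 0, 0], [0, 0, 0], [0, 0, 0], [0, 0, 0]], gripper=[0.6, 0.6, 0.6, 0.6, 0.6, 0.6, 0.6, 0.6, 1, 1], force=40)

```text
time: 19.35
eef_pos: [0.7432, -0.0401, 0.1343]
eef_rot: [1.993, 2.427, 0.001]
force: [-0.8, -0.5, -0.1]
gripper_width: 0.0258
finger_force: 0.0
```

Call:
step_arm(translation=[[0, 0, 0], [0, 0, 0], [0, 0, 0], [0, 0, 0], [0, 0, 0], [0, 0, 0], [0, 0, 0], [0, 0, 0], [0, 0, 0], [0, 0, 0]], angular=[[0, 0, 0], [0, 0, 0], [0, 0, 0], [0, 0, 0], [0, 0, 0], [0, 0, 0], [0, 0, 0], [0, 0, 0], [0, 0, 0], [0, 0, 0]], gripper=[1, 1, 1, 1, 1, 1, 1, 1, 1, 1])

```text
time: 20.35
eef_pos: [0.7433, -0.0401, 0.134]
eef_rot: [1.993, 2.427, 0.001]
force: [3.2, -0.0, 0.7]
gripper_width: 0.0088
finger_force: 40.0
```

```bash
python3 - <<'E'
from h import *
from bench import ctrl
s=ctrl.observe();print(s["time"],s["eef_pos"],s["eef_rot"],s["force"],s["gripper_width"],s["finger_force"])
# rigid rotation about toe; toe in tool frame: x=0, y=-.180 (stop side), z=.066 below... TCP is at bar z-.019
toe=np.array([0,-.180,.085-.019])
for sg in(1,-1):
  w=np.radians(8)*np.array([.1*sg,0,0]);Rw=R.from_rotvec(w).as_matrix()
  print(sg,"t units per 0.1 turn",(toe-Rw@toe)/.02)  # new origin so the toe stays put
# direction check: which sign raises
s0=R.from_rotvec(s["eef_rot"]).as_matrix();print(s0.round(3))
E
```

```text
20.35 [ 0.74332612 -0.04008367  0.13403184] [1.99316561e+00 2.42744770e+00 7.70831075e-04] [ 3.15988881 -0.01380045  0.73159552] 0.008782650075339446 40.00065743923187
1 t units per 0.1 turn [0.         0.04519791 0.12598129]
-1 t units per 0.1 turn [ 0.         -0.04695248 -0.12533795]
[[-0.195  0.981  0.001]
 [ 0.981  0.195 -0.   ]
 [-0.     0.001 -1.   ]]
```

Call:
step_arm(translation=[[0, -0.05, -0.125], [0, -0.05, -0.125], [0, -0.05, -0.125], [0, -0.05, -0.125], [0, -0.05, -0.125], [0, -0.05, -0.125], [0, -0.05, -0.125], [0, -0.05, -0.125], [0, -0.05, -0.125], [0, -0.05, -0.125]], angular=[[-0.1, 0, 0], [-0.1, 0, 0], [-0.1, 0, 0], [-0.1, 0, 0], [-0.1, 0, 0], [-0.1, 0, 0], [-0.1, 0, 0], [-0.1, 0, 0], [-0.1, 0, 0], [-0.1, 0, 0]], gripper=[1, 1, 1, 1, 1, 1, 1, 1, 1, 1])

```text
time: 21.35
eef_pos: [0.7321, -0.0425, 0.1588]
eef_rot: [1.933, 2.354, 0.167]
force: [4.8, -0.4, -0.6]
gripper_width: 0.0087
finger_force: 40.0
```

```bash
cat > chk.py <<'E'
from h import *
from bench import ctrl
s=ctrl.observe();M=R.from_rotvec(s["eef_rot"]).as_matrix();th=3.3323
X=np.array([np.cos(th),np.sin(th),0]);o=np.array([.5656,-.0751,0])
tilt=np.arcsin(M[:,2]@-X);q=s["eef_pos"]+M@[0,-.180,.068]-o
print("tilt",tilt,"toe st x,z",q@X,q[2],"F along X,z",s["force"]@X,s["force"][2],s["gripper_width"])
E
python3 chk.py
```

```text
tilt 0.14235080705398603 toe st x,z -0.0011370639673338107 0.06596389140039054 F along X,z -4.6266414380456675 -0.6227970656444427 0.008663308242013903
```

Call:
step_arm(translation=[[0, -0.048, -0.125], [0, -0.048, -0.125], [0, -0.048, -0.125], [0, -0.048, -0.125], [0, -0.048, -0.125], [0, -0.048, -0.125], [0, -0.048, -0.125], [0, -0.048, -0.125], [0, -0.048, -0.125], [0, -0.048, -0.125]], angular=[[-0.1, 0, 0], [-0.1, 0, 0], [-0.1, 0, 0], [-0.1, 0, 0], [-0.1, 0, 0], [-0.1, 0, 0], [-0.1, 0, 0], [-0.1, 0, 0], [-0.1, 0, 0], [-0.1, 0, 0]], gripper=[1, 1, 1, 1, 1, 1, 1, 1, 1, 1])

```text
time: 22.35
eef_pos: [0.7179, -0.0454, 0.1816]
eef_rot: [1.869, 2.276, 0.322]
force: [5.6, -0.3, 1.3]
gripper_width: 0.0088
finger_force: 40.0
```

```bash
python3 chk.py
```

```text
tilt 0.2818181520103841 toe st x,z -0.0011401525260038086 0.06619116123366714 F along X,z -5.45108340324966 1.2919426347803622 0.008764311226435142
```

Call:
step_arm(translation=[[0, -0.048, -0.125], [0, -0.048, -0.125], [0, -0.048, -0.125], [0, -0.048, -0.125], [0, -0.048, -0.125], [0, -0.048, -0.125], [0, -0.048, -0.125], [0, -0.048, -0.125], [0, -0.048, -0.125], [0, -0.048, -0.125]], angular=[[-0.1, 0, 0], [-0.1, 0, 0], [-0.1, 0, 0], [-0.1, 0, 0], [-0.1, 0, 0], [-0.1, 0, 0], [-0.1, 0, 0], [-0.1, 0, 0], [-0.1, 0, 0], [-0.1, 0, 0]], gripper=[1, 1, 1, 1, 1, 1, 1, 1, 1, 1])

```text
time: 23.35
eef_pos: [0.7008, -0.0487, 0.202]
eef_rot: [1.8, 2.192, 0.468]
force: [5.8, -0.4, 3.1]
gripper_width: 0.0089
finger_force: 40.0
```

Call:
step_arm(translation=[[0, 0, 0], [0, 0, 0], [0, 0, 0], [0, 0, 0], [0, 0, 0], [0, 0, 0], [0, 0, 0], [0, 0, 0], [0, 0, 0], [0, 0, 0]], angular=[[0, 0, 0], [0, 0, 0], [0, 0, 0], [0, 0, 0], [0, 0, 0], [0, 0, 0], [0, 0, 0], [0, 0, 0], [0, 0, 0], [0, 0, 0]], gripper=[1, 1, 1, 1, 1, 1, 1, 1, 1, 1])

```text
time: 24.35
eef_pos: [0.701, -0.0486, 0.2018]
eef_rot: [1.801, 2.193, 0.467]
force: [5.2, -0.5, 4.7]
gripper_width: 0.0088
finger_force: 40.0
```

```bash
python3 chk.py; python3 - <<'E'
from h import *
from bench import ctrl
c=ctrl.read_camera("top")["img"][:,:,::-1];d=ctrl.read_camera("scene")["img"][:,:,::-1];s,w=wrist(ctrl,"w5");w=w["img"][:,:,::-1]
f=lambda im,x,y,w,h:cv2.resize(im[y:y+h,x:x+w],(400,300),interpolation=cv2.INTER_CUBIC)
cv2.imwrite("pics/v5.png",np.vstack([np.hstack([f(c,240,115,160,120+15),f(d,205,195,160,120)]),np.hstack([f(w,0,0,560,420),f(w,0,80,280,210)])]))
E
```

```text
tilt 0.42039693174839504 toe st x,z -0.0013971115347211245 0.06622420665910542 F along X,z -4.981392188544485 4.740884972956807 0.008794868329581177
```

View pics/v5.png

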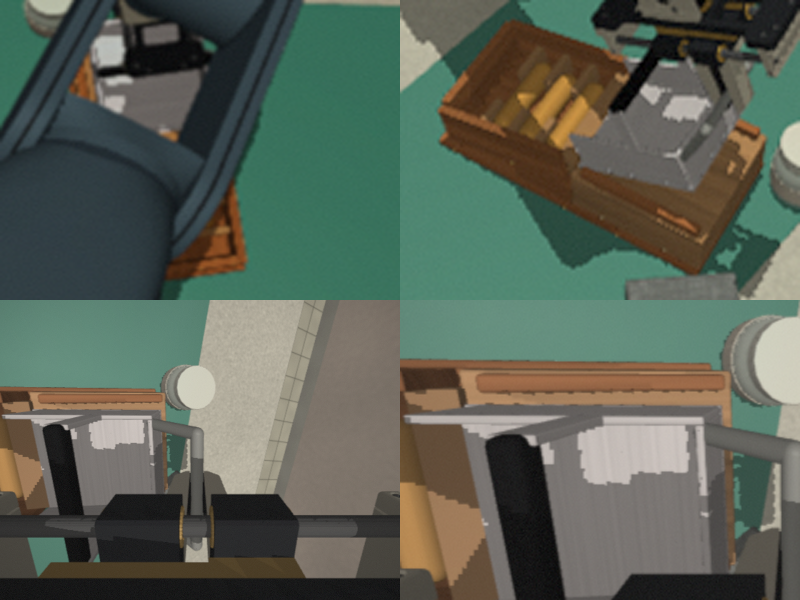

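The tray is empty, and in the scene crop (500–600, 60–140) the rods lie on the grooved part. I'm lowering the tray now.

Call:
step_arm(translation=[[0, 0.091, 0.2525], [0, 0.091, 0.2525], [0, 0.091, 0.2525], [0, 0.091, 0.2525], [0, 0.091, 0.2525], [0, 0.091, 0.2525], [0, 0.091, 0.2525], [0, 0.091, 0.2525], [0, 0.091, 0.2525], [0, 0.091, 0.2525]], angular=[[0.2, 0, 0], [0.2, 0, 0], [0.2, 0, 0], [0.2, 0, 0], [0.2, 0, 0], [0.2, 0, 0], [0.2, 0, 0], [0.2, 0, 0], [0.2, 0, 0], [0.2, 0, 0]], gripper=[1, 1, 1, 1, 1, 1, 1, 1, 1, 1])

```text
time: 25.5
eef_pos: [0.7324, -0.0421, 0.1582]
eef_rot: [1.934, 2.356, 0.165]
force: [6.2, -0.2, 2.8]
gripper_width: 0.0083
finger_force: 40.0
```

Call:
step_arm(translation=[[0, 0.046, 0.126], [0, 0.046, 0.126], [0, 0.046, 0.126], [0, 0.046, 0.126], [0, 0.046, 0.126], [0, 0.046, 0.126], [0, 0.046, 0.126], [0, 0.046, 0.126], [0, 0.046, 0.126], [0, 0, 0]], angular=[[0.1, 0, 0], [0.1, 0, 0], [0.1, 0, 0], [0.1, 0, 0], [0.1, 0, 0], [0.1, 0, 0], [0.1, 0, 0], [0.1, 0, 0], [0.1, 0, 0], [0, 0, 0]], gripper=[1, 1, 1, 1, 1, 1, 1, 1, 1, 1])

```text
time: 26.5
eef_pos: [0.7426, -0.0402, 0.1356]
eef_rot: [1.987, 2.421, 0.018]
force: [9.1, 1.2, 1.7]
gripper_width: 0.0088
finger_force: 40.0
```

```bash
python3 chk.py
```

```text
tilt 0.014798432111962492 toe st x,z -0.0014841728247003557 0.06498628730788233 F along X,z -9.194398301152528 1.729029703676453 0.008818257061771084
```

Call:
step_arm(translation=[[0, 0.03, 0.04], [0, 0.03, 0.04], [0, 0, 0.02], [0, 0, 0], [0, 0, 0], [0, 0, 0], [0, 0, 0], [0, 0, 0], [0, 0, 0], [0, 0, 0]], angular=[[0.05, 0, 0], [0.05, 0, 0], [0, 0, 0], [0, 0, 0], [0, 0, 0], [0, 0, 0], [0, 0, 0], [0, 0, 0], [0, 0, 0], [0, 0, 0]], gripper=[1, 1, 1, 1, 1, 1, 0.6, 0.6, 0.6, 0.6])

```text
time: 27.5
eef_pos: [0.7419, -0.04, 0.1333]
eef_rot: [-1.992, -2.426, 0.002]
force: [0.7, 0.6, 0.1]
gripper_width: 0.0348
finger_force: 0.0
```

Call:
step_arm(translation=[[0, 0, 0], [0, 0, 0], [0, 0, 0], [0, 0, 0], [0, 0, -0.2], [0, 0, -0.4], [0, 0, -0.6], [0, 0, -0.8], [0, 0, -0.8], [0, 0, -0.8]], angular=[[0, 0, 0], [0, 0, 0], [0, 0, 0], [0, 0, 0], [0, 0, 0], [0, 0, 0], [0, 0, 0], [0, 0, 0], [0, 0, 0], [0, 0, 0]], gripper=[0.6, 0.6, 0.6, 0.6, 0.6, 0.6, 0.6, 0.6, 0.6, 0.6])

```text
time: 28.5
eef_pos: [0.7432, -0.0401, 0.2084]
eef_rot: [1.993, 2.427, 0.001]
force: [0.2, 0.2, 0.4]
gripper_width: 0.0371
finger_force: 0.0
```

Call:
step_arm(translation=[[0.5, 0, -0.5], [0.9, -0.3, -0.5], [0.9, -0.3, -0.5], [0.9, -0.3, -0.3], [0.9, -0.3, 0], [0.9, -0.3, 0], [0.9, -0.3, 0], [0.9, -0.3, 0], [0.9, -0.3, 0], [0.3, 0, 0]], angular=[[0, 0, 0], [0, 0, 0], [0, 0, 0], [0, 0, 0], [0, 0, 0], [0, 0, 0], [0, 0, 0], [0, 0, 0], [0, 0, 0], [0, 0, 0]], gripper=[0.6, 0.6, 0.6, 0.6, 0.6, 0.6, 0.6, 0.6, 0.6, 0.6])

```text
time: 29.5
eef_pos: [0.6633, 0.1098, 0.2423]
eef_rot: [-1.991, -2.429, -0.0]
force: [-0.2, -0.1, 0.0]
gripper_width: 0.0371
finger_force: 0.0
```

```bash
python3 - <<'E'
from h import *
from bench import ctrl
c=ctrl.read_camera("top");d=ctrl.read_camera("scene");print(ctrl.observe()["eef_pos"])
f=lambda im,x,y,w,h:cv2.resize(im[y:y+h,x:x+w,::-1],(400,300),interpolation=cv2.INTER_CUBIC)
a,b=c["img"],d["img"]
cv2.imwrite("pics/v6.png",np.vstack([np.hstack([f(a,240,115,180,135),f(b,205,195,160,120)]),np.hstack([f(a,0,0,560,420),f(b,0,0,560,420)])]))
E
```

```text
[0.66442892 0.10868475 0.24232725]
```

View pics/v6.png

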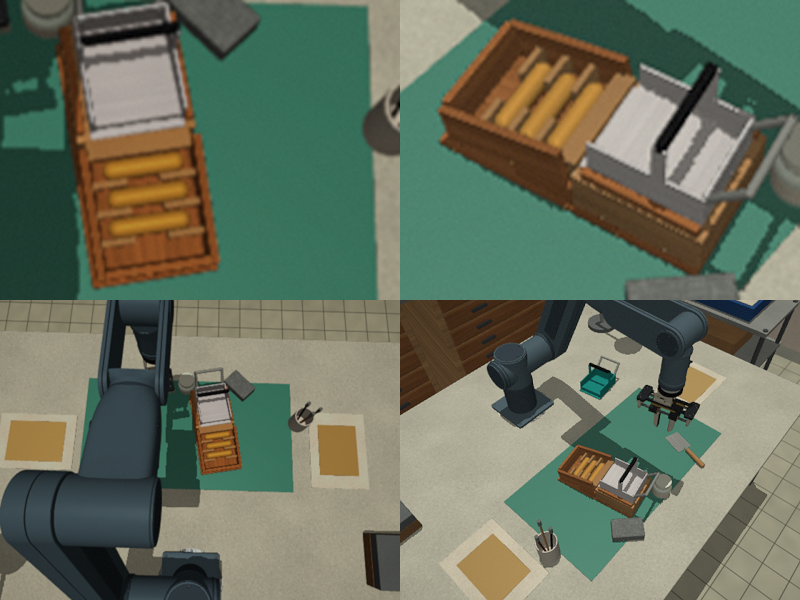

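The three rods lie in the first three grooves (top crop, y about 165, 193 and 220). The empty tray is flat on the dock at the stop, and the bystanders look untouched.

```bash
python3 -c "
from bench import ctrl
print(ctrl.finish_job())"
```

```text
the job is handed in; nothing more can be done
None
```

I handed the job in at about 30 s: all three rods lie in the first three grooves, the empty tray is flat on the dock against the stop and released, and in the final pictures nothing else on the bench has visibly moved.

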